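# Dipstick cap to the vent position

### The arm

A 6-joint arm with a two-finger parallel gripper is mounted at the origin on the work surface. World frame = base frame: x ahead of the robot, y to its left, z up, the work surface at z = 0. Lengths are in m, angles in rad, forces in N, time in s.
With the tool pointing down it reaches from about 0.35 to 0.775 m from the base axis. Payload 7.3 kg.
Tool frame: the origin (TCP) lies at the very end of the fingers, on their centre line; the grasp point (between the pads) lies 19 mm behind it; z points along the fingers, x is the direction in which the jaws open and shut, and the axes are right-handed (so a half turn about z gives the same grasp; the last joint's range is limited). The gripper opens to 92 mm and grips with 3 to 60 N. Pads are 19 mm wide; open, the fingers measure 130 mm over their backs; the gripper's body (75 mm by 190 mm) begins 47 mm behind the grasp point.
Start: joints at [-1.441, 0.342, 1.524, -0, 1.275, -0.146], TCP at [0.143, -0.505, 0.227] pointing down, gripper open.
Joint ranges: [-2.53, 2.53], [-0.77, 2.02], [0.04, 2.7], [-1, 4.14], [0.28, 2.66], [-3.11, 3.11]. Speed limits (rad/s): [2.57, 2.57, 3.14, 3.14, 3.14, 3.14].

### API

Orientations are given as [roll, pitch, yaw] about the fixed x, y, z axes, in that order (R = Rz(yaw) Ry(pitch) Rx(roll)).
In Python, from cell import robot, read_camera, nets gives the robot as it stands. The module is installed in compiled form; this text tells all that it offers.
- The arm moves only by the tool carry_out, never from a script. Its arguments are lists of equal length, an entry for each row: "translation": the shift along the tool's x, y, z in m, a list of three; "turn": the turn, a rotation vector about the tool's x, y, z in rad, a list of three; "gripper": the gripper's target within -1 to 1 (shut at 1, half-way at 0, fully open at -1). A call has 1 to 10 rows; each row shifts and turns the commanded pose from where the row before left it, along the tool's axes as they then stand; what a row does not reach is not made up. A row lasts 1/10 s, in which the tool goes at most 50 mm and 8.59 degrees, less where a joint would pass 70% of its speed; a pose out of reach is approached as far as the arm can. A call with a gripper value outside its range is refused whole. The fingers move at their own pace and stop on an object; "squeeze" is the grip in N (left out, the last holds). Time passes only in rows, so rows that do not move let the fingers close. It gives the time, the measured TCP pose, the force and the opening at its end, in the units of the state.
- robot.observe(): the state, without advancing time (a new reading comes with each control period).
- read_camera(name): name is "scene" or "top" or "wrist"; returns a dict with "img" (384x512x3 uint8, red, green, blue), "fx", "fy", "cx", "cy" (pixels), "world_from_camera" (4x4, takes a point from camera to world coordinates). Camera axes: x right, y down, z forward; pixel columns grow to the right and rows downward; lengths in m; the calibration is good to about 2 mm. The wrist camera is an equidistant fisheye: a pixel r from the principal point sees the ray r / f radians off the axis. A picture is of the moment at which its call begins. There is no depth.
- robot.hand_in(): hands the job in, once; it reports no verdict.
Trained networks look in a picture, given as the dict that the camera call returned (one of the last four; its "shot" number tells which), for a name from the list of things; names that differ only in an ending like _2 or _b are one class to them, and where a whole thing is asked for, a point or a joint stands for the part that bears it (a point fixed in the world has none). Each returns a list of dicts, best first, with "score" (0 to 1); they miss things now and then, are a little off and sometimes report something else, mostly with a low value. They report only what shows in the picture. A call takes as long as a camera call. They do not tell look-alikes from the thing itself.
- nets.regions_of(picture, name): "region" (384x512 bool, what is visible of it) and "pixel" ([column, row] in pixels, amid what is visible of it).
- nets.tip_of(picture, name): "pixel" ([column, row] in pixels: a listed point, or the origin of a listed thing).
The state is a dict: "time": time; "qpos": joint angles; "qvel": joint speeds; "joint_efforts": joint torques, N m; "tool_pos": TCP position; "tool_rot": TCP orientation; "contact_force": force on the tool from outside, world axes, zero at the start; "torque": the same for the moment, N m; "opening": finger opening in m.
Only numpy, scipy, OpenCV 4.12 (cv2) and the standard library are available. Lean on these libraries where they do the work, as an engineer would, in place of code of your own. Each camera call takes 0.05 s, during which the arm holds its last target. There are 200 camera calls.

### The job

Lift the steel dipstick cap by its upright finger wing straight up out of the slotted drill stand, put its two pins through the notches in the neck of the grey cutting-oil pot and set its disc down on the neck. Then turn it clockwise (seen from above) half way to the lock, the venting position where the wing lines up with the two raised ribs on the pot, never past the lock click. Finish while still gripping and holding it there, as a spring turns it back if it is let go, and leave the other things on the bench where they are.

Things in the scene. Friction and masses are not known exactly. Their poses are not given: they have to be found in the camera images.
- cap_wing (a point): Centre of the finger wing of the bare-steel dipstick cap. z up, x along the wing and along its line of pins (turned by half a turn the cap is the same). Wing: upright plate 44 mm long (x), 10 mm thick (y), 34 mm high, reaching 17 mm above and below this point. Below it a disc 72 mm across, 6 mm thick (17 to 23 mm below this point). About 0.16 kg.
- cap: The cap below its disc; origin at the centre of the plug's foot, 39 mm under the wing's centre, same axes. Plug 33 mm across, 16 mm high, foot chamfered; two round pins of 8 mm stick out of it along +x and -x to 27 mm from the axis, level with the foot. Below the foot a flat blade 16 mm wide (x), 4 mm thick, 60 mm long. At the start the foot rests on the stand, the blade in its slot.
- stand: Dark steel drill stand, fixed, 90 mm (x) by 200 mm (y), top plate 85 mm high, origin at the centre of its underside. Grey drill cases stand in it at y -19 to -89 mm, rising up to 31 mm above the top plate.
- slot (a point): Centre of the mouth of the stand's slot, on the top plate, 45 mm towards +y from the stand's centre; axes as the stand's. The slot is 22 mm long (y), 8 mm wide (x).
- pot: Grey cutting-oil pot, bolted down: 110 mm across, shoulder 85 mm high. Origin at the centre of its underside on the neck's axis, z up. Its x axis (both ways) is the half-way line, marked by two raised ribs 30 x 7 mm, 7 mm high, from the neck out past the pot (38 to 68 mm from the axis). The lock line, 45 degrees clockwise from it, is marked by two round studs of 8 mm. Seated, the wing's centre is 128 mm above this origin.
- neck_top (a point): Centre of the mouth of the steel neck, 105 mm above the bench; axes as the pot's. Neck 70 mm across, opening 38 mm, with two opposite notches 15 mm wide for the pins on the line 45 degrees counter-clockwise (from above) from x. The cap enters only with its wing on that line, then turns clockwise only, 90 degrees to the lock; it may rise 2 mm as it turns. The click begins about 60 degrees from entry.
- follower (a joint): Sprung carrier inside the neck, which the cap's pins push round clockwise (rad): 0 when free; moves after the cap has turned about 0.18 rad from entry; about 0.61 with the cap half way; past the click from about 1.12; 1.39 at the lock. Its spring turns the cap back with 0.03 to 0.1 N m.
- offcut: Aluminium offcut block 55 x 38 x 28 mm lying on the bench, origin under its centre; leave it.
- chuck_key: Chrome T-shaped chuck key lying on the bench, 70 mm long, 70 mm across its bar, 18 mm high, origin under its centre; leave it.
- punch_holder: Red plastic block 50 x 90 x 45 mm with three center punches rising to 80 mm, origin under its centre; leave it.
There are look-alikes about, which are no part of the job. There is more than one size of the cap; the job needs the smallest.

How it is judged:
By the outcome, as a careful person would: the job done as asked, in the order asked, and still so for the second after the job is handed in, while the arm keeps its last pose, push and grip.
It also fails if it takes over 43 s, if anything falls off the work surface, if the arm or the gripper's body presses on something with over 40 N, if the wrist force passes 120 N, or if a joint passes its speed limit or range.

## Working session

There is one attempt and no reset: what is moved stays moved. The work goes in short steps, Python scripts to look and compute and a tool call to move; the robot and the scene stay as the last step left them, time stands still between calls to the robot, and variables do not carry over. Pictures are saved under pics/ and viewed, about 8 in all and at most 12, crops included, and the job is handed in when it is done.

Besides the shell and the picture viewer there is one more tool, called after "Emit:" as name(argument=value, ...) on one line, values as JSON. carry_out: Moves the arm, as the interface text tells. Its arguments: {"type":"object","properties":{"translation":{"type":"array","items":{"type":"array","items":{"type":"number"}}},"turn":{"type":"array","items":{"type":"array","items":{"type":"number"}}},"gripper":{"type":"array","items":{"type":"number"}},"squeeze":{"type":"number"}},"required":["translation","turn","gripper"]}

```bash
mkdir -p pics; cat > h.py <<'E'
import numpy as np, cv2
from cell import robot, read_camera, nets
def ray(p,px):
    u=(px[0]-p['cx'])/p['fx'];v=(px[1]-p['cy'])/p['fy']
    T=np.array(p['world_from_camera']); d=T[:3,:3]@np.array([u,v,1.]); return T[:3,3],d
def atz(p,px,z):
    o,d=ray(p,px); return (o+d*(z-o[2])/d[2]).round(4)
def proj(p,X):
    T=np.array(p['world_from_camera']); c=T[:3,:3].T@(np.array(X)-T[:3,3])
    return np.array([p['fx']*c[0]/c[2]+p['cx'],p['fy']*c[1]/c[2]+p['cy']])
def tri(a,b):
    A=np.zeros((3,3));B=np.zeros(3)
    for o,d in (a,b):
        d=d/np.linalg.norm(d);M=np.eye(3)-np.outer(d,d);A+=M;B+=M@o
    return np.linalg.solve(A,B).round(4)
def save(n,img,s=1):
    cv2.imwrite('pics/'+n,cv2.resize(img[:,:,::-1],None,fx=s,fy=s,interpolation=cv2.INTER_CUBIC))
E
python3 - <<'E'
from h import *
t=read_camera('top');s=read_camera('scene')
save('top.png',t['img'],1.5);save('scene.png',s['img'],1.5)
for n,z in [('cap_wing',.141),('stand',0),('slot',.085),('pot',0),('neck_top',.105),('offcut',0),('chuck_key',0),('punch_holder',0)]:
  for q,p in (('t',t),('s',s)):
    print(n,q,[(np.round(r['pixel']).tolist(),round(float(r['score']),2),atz(p,r['pixel'],z)[:2].tolist()) for r in nets.tip_of(p,n)])
E
```

```text
cap_wing t [([172.0, 214.0], 0.9, [0.4857, 0.1914]), ([110.0, 232.0], 0.66, [0.4344, 0.3541]), ([257.0, 136.0], 0.62, [0.6979, -0.0334]), ([180.0, 163.0], 0.61, [0.6223, 0.1723])]
cap_wing s [([325.0, 102.0], 0.88, [0.4475, 0.3472]), ([333.0, 156.0], 0.72, [0.6261, 0.1596]), ([301.0, 133.0], 0.66, [0.5025, 0.1728])]
stand t [([194.0, 216.0], 0.78, [0.4768, 0.1544]), ([254.0, 135.0], 0.18, [0.7234, -0.0222])]
stand s [([282.0, 170.0], 0.68, [0.4719, 0.1419])]
slot t [([177.0, 214.0], 0.71, [0.4827, 0.1883])]
slot s [([298.0, 138.0], 0.91, [0.4674, 0.2104])]
pot t [([317.0, 215.0], 0.57, [0.4829, -0.2152])]
pot s [([188.0, 238.0], 0.64, [0.4875, -0.2177])]
neck_top t [([322.0, 218.0], 0.89, [0.4775, -0.2131])]
neck_top s [([179.0, 207.0], 0.97, [0.475, -0.2162])]
offcut t [([254.0, 241.0], 0.55, [0.4023, -0.0275])]
offcut s [([226.0, 186.0], 0.52, [0.41, -0.0268])]
chuck_key t [([386.0, 206.0], 0.44, [0.5147, -0.4219])]
chuck_key s [([122.0, 293.0], 0.83, [0.5136, -0.4123]), ([182.0, 206.0], 0.26, [0.3857, -0.1643])]
punch_holder t [([253.0, 136.0], 0.67, [0.7194, -0.0201])]
punch_holder s [([308.0, 249.0], 0.83, [0.7183, -0.0216])]
```

View pics/top.png

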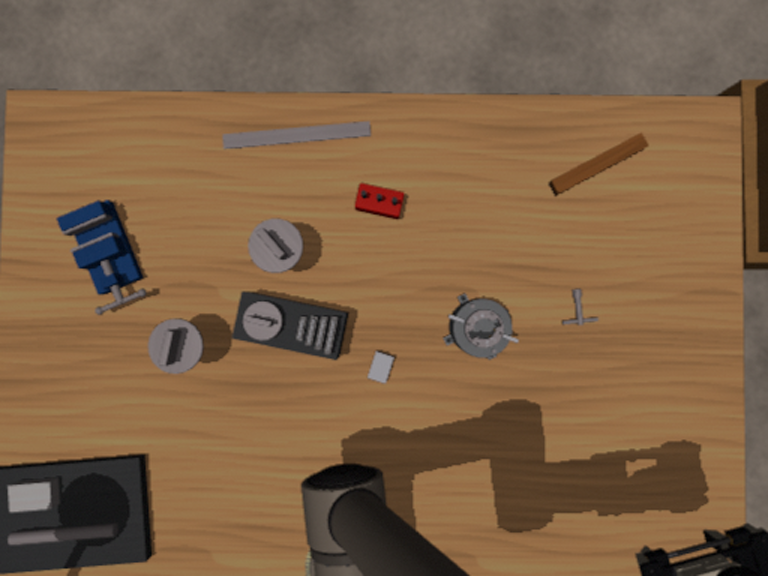

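View pics/scene.png

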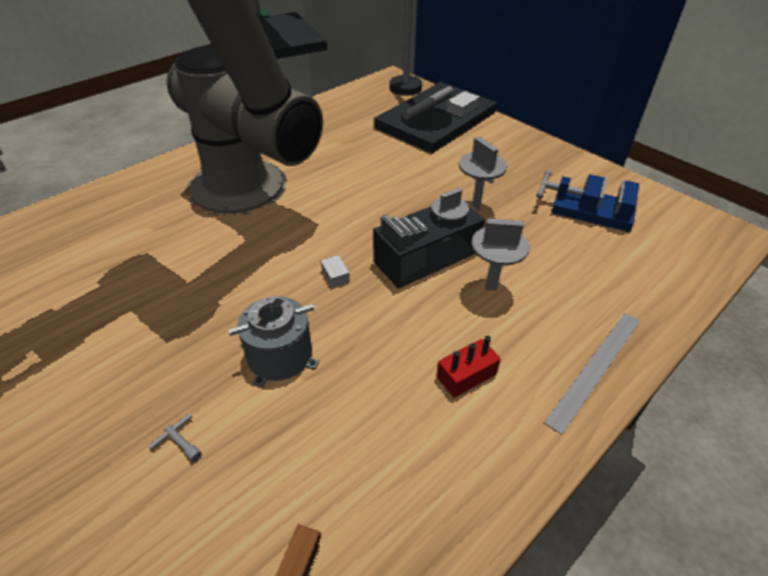

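The scene picture shows three caps. In top pixels, the one in the stand is at (175,213), a bigger one on a post is at (184,163), and another bigger one is at (117,231). The pot is at (320,218). By the description I choose the cap at (175,213), the smallest, seated in the stand. I'll check it in a close crop.

```bash
python3 - <<'E'
from h import *
t=read_camera('top');s=read_camera('scene')
def crop(p,c,h=32): 
    c=np.round(c).astype(int);return cv2.resize(p['img'][c[1]-h:c[1]+h,c[0]-h:c[0]+h],(384,288*4//3),interpolation=cv2.INTER_CUBIC)[48:336]
im=np.vstack([np.hstack([crop(t,(176,214)),crop(t,(320,218))]),np.hstack([crop(s,(300,140)),crop(s,(182,212))])])
save('crop.png',im)
for n in ['cap_wing']:
  T=nets.tip_of(t,n);S=nets.tip_of(s,n)
  for a in T:
    for b in S:
      X=tri(ray(t,a['pixel']),ray(s,b['pixel'])); e=np.linalg.norm(proj(t,X)-a['pixel'])+np.linalg.norm(proj(s,X)-b['pixel'])
      if e<4: print(n,X,round(e,2),np.round(a['pixel']),np.round(b['pixel']))
print(tri(ray(t,nets.tip_of(t,'neck_top')[0]['pixel']),ray(s,nets.tip_of(s,'neck_top')[0]['pixel'])))
# ribs: bright; print regions extents
for n in('cap','cap_wing','stand'):
  for r in nets.regions_of(t,n)[:4]:
    m=r['region'].astype(np.uint8);c=max(cv2.findContours(m,0,2)[0],key=cv2.contourArea);print(n,round(r['score'],2),np.round(r['pixel']),m.sum(),cv2.minAreaRect(c))
print(robot.observe()['tool_rot'])
w=read_camera('wrist');R=np.array(robot.observe()['tool_pos']);print(np.round(w['world_from_camera'],3),w['fx'],w['cx'],w['cy'])
E
```

```text
cap_wing [0.4839 0.1911 0.1262] 1.11 [172. 214.] [299. 132.]
cap_wing [0.6248 0.167  0.1364] 0.89 [182. 162.] [335. 156.]
cap_wing [0.4371 0.3534 0.1253] 3.6 [114. 232.] [324. 105.]
[ 0.4829 -0.2122  0.1074]
cap 0.97 [187. 165.] 1081 ((183.10000610351562, 162.80001831054688), (35.77708435058594, 37.11872863769531), 26.56505012512207)
cap 0.6 [174. 214.] 510 ((174.0, 213.5), (25.0, 24.0), 90.0)
cap 0.59 [115. 228.] 1081 ((116.0, 230.0), (36.0, 36.0), 90.0)
cap_wing 0.74 [173. 214.] 542 ((174.5, 213.5), (25.0, 25.0), 90.0)
cap_wing 0.7 [184. 167.] 1000 ((183.14999389648438, 163.5500030517578), (34.78504943847656, 35.10127639770508), 18.43494987487793)
cap_wing 0.69 [117. 230.] 1079 ((116.0, 230.0), (36.0, 36.0), 90.0)
stand 0.89 [202. 220.] 1813 ((192.58961486816406, 216.29173278808594), (73.13042449951172, 33.05246353149414), 11.9761323928833)
[ 3.14157471e+00 -1.48433260e-04 -1.29496496e+00]
[[ 0.272 -0.915 -0.297  0.224]
 [-0.962 -0.258 -0.086 -0.482]
 [ 0.002  0.309 -0.951  0.384]
 [ 0.     0.     0.     1.   ]] 297.3186396354542 255.25689699666174 192.7459989016994
```

View pics/crop.png

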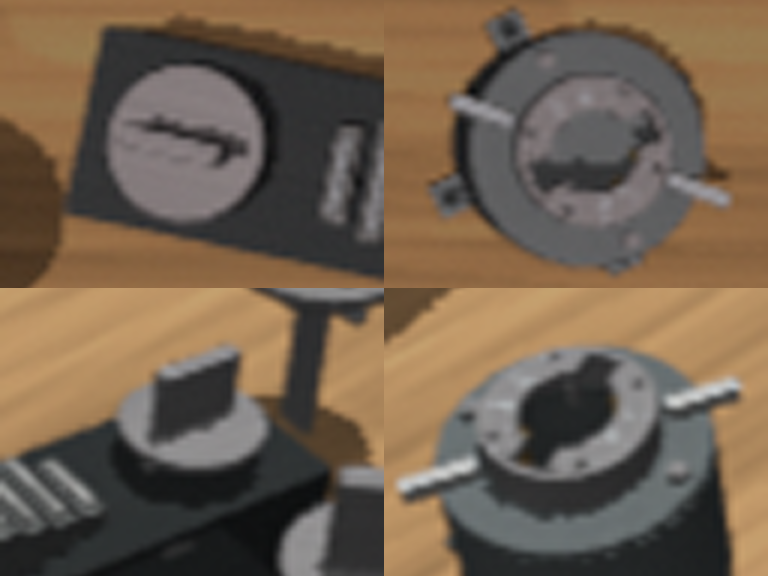

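The crop confirms the choice. The small cap sits in the stand with its wing along the stand's long axis. On the pot, ribs and notches are both clear, with ribs about 20° below the image's right axis and the notch line from upper right to lower left. Next I'll move over the pot, then over the cap, for closer looks.

Emit:
carry_out(translation=[[0,0,-0.01],[0,0,-0.01],[0,0,-0.01],[0,0,-0.01],[0,0,-0.01],[0,0,-0.01],[0,0,-0.01],[0,0,-0.01],[0,0,-0.01]], turn=[[0,0,-0.144],[0,0,-0.144],[0,0,-0.144],[0,0,-0.144],[0,0,-0.144],[0,0,-0.144],[0,0,-0.144],[0,0,-0.144],[0,0,-0.144]], gripper=[-1,-1,-1,-1,-1,-1,-1,-1,-1])

```text
time: 2.3
tool_pos: [0.143, -0.5051, 0.3171]
tool_rot: [3.142, -0.0, 0.007]
contact_force: [-0.4, 0.3, -0.5]
opening: 0.0917
```

Emit:
carry_out(translation=[[0.034,-0.029,0.005],[0.034,-0.029,0.005],[0.034,-0.029,0.005],[0.034,-0.029,0.005],[0.034,-0.029,0.005],[0.034,-0.029,0.005],[0.034,-0.029,0.005],[0.034,-0.029,0.005],[0.034,-0.029,0.005],[0.034,-0.029,0.005]], turn=[[0,0,0],[0,0,0],[0,0,0],[0,0,0],[0,0,0],[0,0,0],[0,0,0],[0,0,0],[0,0,0],[0,0,0]], gripper=[-1,-1,-1,-1,-1,-1,-1,-1,-1,-1])

```text
time: 3.3
tool_pos: [0.4839, -0.2134, 0.2667]
tool_rot: [3.141, -0.0, 0.001]
contact_force: [-0.3, -1.2, -0.1]
opening: 0.0917
```

```bash
cat >> h.py <<'E'
def wproj(p,X):
    T=np.array(p['world_from_camera']); c=(np.asarray(X)-T[:3,3])@T[:3,:3]
    q=np.hypot(c[...,0],c[...,1]);th=np.arctan2(q,c[...,2]);k=th/np.maximum(q,1e-9)
    return np.stack([p['fx']*k*c[...,0]+p['cx'],p['fy']*k*c[...,1]+p['cy']],-1)
def wray(p,px):
    a=(px[0]-p['cx'])/p['fx'];b=(px[1]-p['cy'])/p['fy'];t=np.hypot(a,b);s=np.sin(t)/max(t,1e-9)
    T=np.array(p['world_from_camera']);return T[:3,3],T[:3,:3]@np.array([a*s,b*s,np.cos(t)])
def watz(p,px,z):
    o,d=wray(p,px);return (o+d*(z-o[2])/d[2]).round(4)
def ortho(p,x,y,z,h=.075,n=380):   # image up=+x, left=+y
    g=np.linspace(h,-h,n);X,Y=np.meshgrid(x+g,y+g,indexing='ij')
    m=wproj(p,np.stack([X,Y,np.full_like(X,z)],-1)).astype(np.float32)
    return cv2.remap(p['img'],m[...,0],m[...,1],cv2.INTER_CUBIC)
E
python3 - <<'E'
from h import *
w=read_camera('wrist')
for n,z in [('neck_top',.105),('pot',0)]:
  for r in nets.tip_of(w,n)[:2]: print(n,r['pixel'],round(r['score'],2),watz(w,r['pixel'],z))
a=ortho(w,.480,-.213,.105);b=ortho(w,.480,-.213,.092)
for im in(a,b): cv2.line(im,(190,0),(190,379),(255,0,0),1);cv2.line(im,(0,190),(379,190),(255,0,0),1)
save('pot.png',np.hstack([a,b])); 
E
```

```text
neck_top [244.1, 177.2] 0.66 [ 0.4713 -0.2146  0.105 ]
neck_top [411.7, 40.5] 0.21 [ 0.6637 -0.0483  0.105 ]
pot [247.3, 159.8] 0.81 [ 0.4723 -0.2168  0.    ]
```

View pics/pot.png

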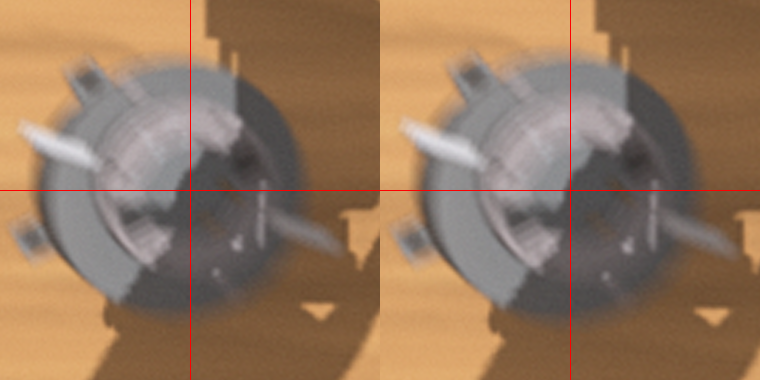

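```bash
cat >> h.py <<'E'
from scipy.optimize import differential_evolution
from scipy.ndimage import map_coordinates
def circ(r,z,n=120): a=np.linspace(0,2*np.pi,n);return np.c_[r*np.cos(a),r*np.sin(a),0*a+z]
def rect(x0,x1,y0,y1,z,n=25):
    P=np.array([[x0,y0],[x1,y0],[x1,y1],[x0,y1],[x0,y0]]);t=np.linspace(0,1,n)[:,None]
    q=np.vstack([P[i]*(1-t)+P[i+1]*t for i in range(4)]);return np.c_[q,0*q[:,0]+z]
POT=[circ(.035,.105),circ(.055,.085),rect(.038,.068,-.0035,.0035,.092),rect(-.068,-.038,-.0035,.0035,.092)]
CAP=[circ(.036,-.017),rect(-.022,.022,-.005,.005,.017)]   # about wing centre
def proj2(p,X):
    T=np.array(p['world_from_camera']); c=(X-T[:3,3])@T[:3,:3]
    return np.stack([p['fx']*c[:,0]/c[:,2]+p['cx'],p['fy']*c[:,1]/c[:,2]+p['cy']],-1)
def fit(pics,shape,x,y,z,yaw,dx=.008,dyaw=.2):
    """pics: list of (picture, projector); max summed |gradient| on the outlines"""
    G=[]
    for p,f in pics:
        g=cv2.GaussianBlur(cv2.cvtColor(p['img'],cv2.COLOR_RGB2GRAY).astype(float),(0,0),1.)
        m=np.hypot(cv2.Sobel(g,6,1,0),cv2.Sobel(g,6,0,1));G.append((p,f,np.minimum(m,80)))
    def cost(v):
        c,s=np.cos(v[2]),np.sin(v[2]);R=np.array([[c,-s,0],[s,c,0],[0,0,1]]);t=0
        for p,f,m in G:
            for q in shape:
                u=f(p,q@R.T+[v[0],v[1],z]);t-=map_coordinates(m,[u[:,1],u[:,0]],order=1).mean()
        return t
    r=differential_evolution(cost,[(x-dx,x+dx),(y-dx,y+dx),(yaw-dyaw,yaw+dyaw)],seed=0,tol=1e-6,maxiter=80)
    return np.r_[r.x[:2].round(4),np.degrees(r.x[2]).round(2),round(r.fun,1)]
E
python3 - <<'E'
from h import *
w=read_camera('wrist');t=read_camera('top');s=read_camera('scene')
for P in ([(w,wproj)],[(t,proj2)],[(s,proj2)],[(w,wproj),(t,proj2),(s,proj2)]): print('pot',fit(P,POT,.482,-.212,0,np.radians(71)))
for P in ([(t,proj2)],[(s,proj2)],[(t,proj2),(s,proj2)]): print('cap',fit(P,CAP,.484,.191,.124,np.radians(78)))
E
```

```text
pot [ 4.761e-01 -2.174e-01  7.099e+01 -2.618e+02]
pot [ 4.800e-01 -2.173e-01  8.069e+01 -2.339e+02]
pot [ 4.803e-01 -2.170e-01  6.849e+01 -2.537e+02]
pot [ 4.764e-01 -2.173e-01  7.106e+01 -7.182e+02]
cap [   0.4895    0.1925   89.46   -143.9   ]
cap [   0.4911    0.1892   73.58   -152.    ]
cap [ 4.902e-01  1.922e-01  8.155e+01 -2.892e+02]
```

```bash
cat >> h.py <<'E'
def overlay(p,f,shape,pose,z,h=34,col=(255,0,0),n=380):
    c,s=np.cos(np.radians(pose[2])),np.sin(np.radians(pose[2]));R=np.array([[c,-s,0],[s,c,0],[0,0,1]])
    ct=np.round(f(p,np.array([[pose[0],pose[1],z+(.1 if z==0 else 0)]]))[0]).astype(int)
    x0,y0=max(ct[0]-h,0),max(ct[1]-h,0);im=p['img'][y0:y0+2*h,x0:x0+2*h];k=n/(2*h)
    im=np.ascontiguousarray(cv2.resize(im,(n,n),interpolation=cv2.INTER_CUBIC))
    for q in shape:
        u=(f(p,q@R.T+[pose[0],pose[1],z])-[x0,y0]+.5)*k;cv2.polylines(im,[np.round(u).astype(np.int32)],False,col,1)
    return im
E
python3 - <<'E'
from h import *
w=read_camera('wrist');t=read_camera('top');s=read_camera('scene')
P=(.480,-.217,71);C=(.490,.192,78)
im=np.hstack([overlay(w,wproj,POT,P,0,90,n=260),overlay(t,proj2,POT,P,0,n=260),overlay(s,proj2,POT,P,0,n=260)])
im2=np.hstack([overlay(t,proj2,CAP,C,.124,24,n=260),overlay(s,proj2,CAP,C,.124,24,n=260),np.zeros((260,260,3),np.uint8)])
save('ov.png',np.vstack([im,im2]))
E
```

```text
(no output)
```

View pics/ov.png

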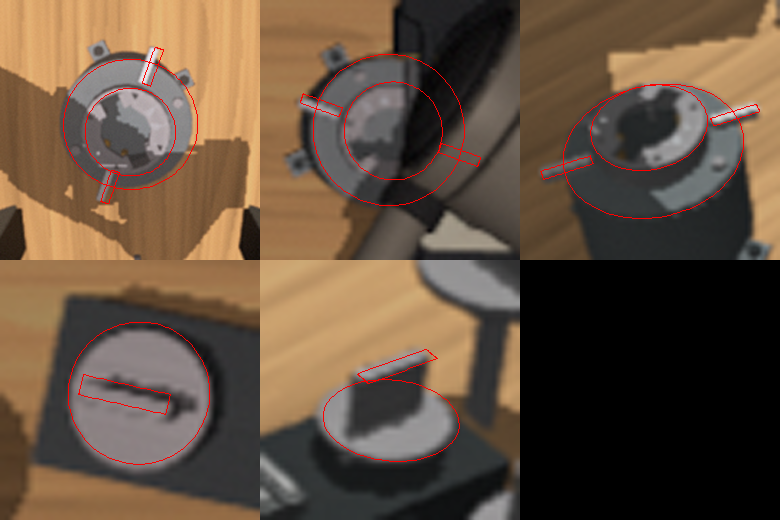

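The overlay shows the pot outline about right, a few mm off in the wrist view. On the cap, the disc is within about 2 mm. I'll go over the cap for a close wrist look.

Emit:
carry_out(translation=[[0,-0.045,0],[0,-0.045,0],[0,-0.045,0],[0,-0.045,0],[0,-0.045,0],[0,-0.045,0],[0,-0.045,0],[0,-0.045,0],[0,-0.045,0],[0,0,0]], turn=[[0,0,0],[0,0,0],[0,0,0],[0,0,0],[0,0,0],[0,0,0],[0,0,0],[0,0,0.105],[0,0,0.105],[0,0,0]], gripper=[-1,-1,-1,-1,-1,-1,-1,-1,-1,-1])

```text
time: 4.75
tool_pos: [0.4869, 0.1937, 0.2668]
tool_rot: [-3.14, -0.0, -0.209]
contact_force: [-0.1, -0.3, -0.2]
opening: 0.0916
```

```bash
python3 - <<'E'
from h import *
o=robot.observe();print(o['tool_pos'],o['tool_rot'])
w=read_camera('wrist');t=read_camera('top');s=read_camera('scene')
P=fit([(w,wproj)],CAP,.486,.191,.124,np.radians(78));print(P)
P[2]=78
Q=fit([(t,proj2)],POT,.482,-.214,0,np.radians(71),dyaw=.05),fit([(s,proj2)],POT,.482,-.214,0,np.radians(71),dyaw=.05),fit([(s,proj2),(t,proj2)],POT,.482,-.214,0,np.radians(71),dyaw=.1);print(Q)
for n,z in(('cap_wing',.124),('slot',.085),('stand',0)): print(n,[(r['score'],watz(w,r['pixel'],z)) for r in nets.tip_of(w,n)[:2]])
im=np.hstack([overlay(w,wproj,CAP,P,.124,60),ortho(w,P[0],P[1],.141,.05)])
q=[.48,-.2145,71]
im2=np.hstack([overlay(t,proj2,POT,q,0,n=380)[50:330],overlay(s,proj2,POT,q,0,n=380)[50:330]])
save('ov2.png',np.vstack([im[50:330],im2]))
E
```

```text
[0.4869077  0.19370318 0.26681453] [-3.13963543e+00 -3.56940004e-04 -2.08814921e-01]
[   0.4852    0.1905   80.07   -147.1   ]
(array([ 4.766e-01, -2.167e-01,  7.062e+01, -2.331e+02]), array([ 4.798e-01, -2.168e-01,  6.814e+01, -2.804e+02]), array([ 4.791e-01, -2.174e-01,  6.758e+01, -5.099e+02]))
cap_wing [(0.96, array([0.4842, 0.1937, 0.124 ])), (0.72, array([0.4377, 0.3487, 0.124 ]))]
slot []
stand []
```

View pics/ov2.png

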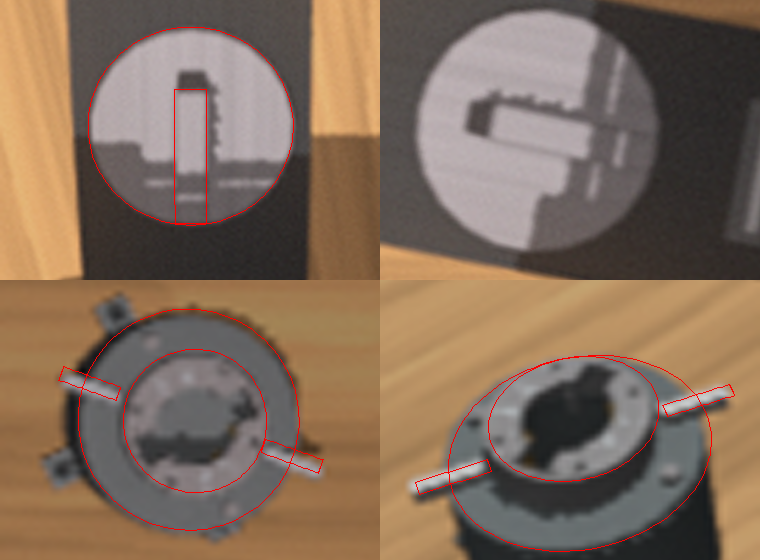

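The wrist overlay fits the disc at (0.4852, 0.1905), with the wing at about 79°. The pot overlay at (0.480, -0.2145, 71°) matches the neck and ribs in both views. I'll descend and grip.

Emit:
carry_out(translation=[[-0.001,0.0035,0.03],[0,0,0.03],[0,0,0.03],[0,0,0.03],[0,0,0.03],[0,0,0.006],[0,0,0]], turn=[[0,0,-0.02],[0,0,0],[0,0,0],[0,0,0],[0,0,0],[0,0,0],[0,0,0]], gripper=[-1,-1,-1,-1,-1,-1,-1])

```text
time: 5.75
tool_pos: [0.4852, 0.1858, 0.1104]
tool_rot: [3.141, 0.002, -0.19]
contact_force: [-0.3, 0.0, 1.0]
opening: 0.0918
```

Emit:
carry_out(translation=[[0,0,0],[0,0,0],[0,0,0],[0,0,0],[0,0,0],[0,0,0],[0,0,0],[0,0,0]], turn=[[0,0,0],[0,0,0],[0,0,0],[0,0,0],[0,0,0],[0,0,0],[0,0,0],[0,0,0]], gripper=[1,1,1,1,1,1,1,1], squeeze=50)

```text
time: 6.55
tool_pos: [0.4853, 0.1867, 0.1107]
tool_rot: [3.141, 0.0, -0.189]
contact_force: [-0.5, 0.1, -0.4]
opening: 0.0322
```

Emit:
carry_out(translation=[[0,-0.0035,0],[0,0,0],[0,0,0],[0,0,0],[0,0,0],[0,0,0]], turn=[[0,0,0],[0,0,0],[0,0,0],[0,0,0],[0,0,0],[0,0,0]], gripper=[1,1,1,1,1,1])

```text
time: 7.15
tool_pos: [0.4859, 0.1901, 0.1106]
tool_rot: [3.142, 0.0, -0.189]
contact_force: [-0.4, 0.1, -0.1]
opening: 0.0099
```

Emit:
carry_out(translation=[[0,0,-0.004],[0,0,-0.008],[0,0,-0.012],[0,0,-0.018],[0,0,-0.018],[0,0,-0.018],[0,0,-0.018],[0,0,-0.018],[0,0,-0.018],[0,0,0]], turn=[[0,0,0],[0,0,0],[0,0,0],[0,0,0],[0,0,0],[0,0,0],[0,0,0],[0,0,0],[0,0,0],[0,0,0]], gripper=[1,1,1,1,1,1,1,1,1,1])

```text
time: 8.15
tool_pos: [0.4872, 0.1905, 0.2461]
tool_rot: [-3.139, -0.006, -0.189]
contact_force: [0.2, -0.3, -1.4]
opening: 0.0097
```

Emit:
carry_out(translation=[[0.007,0.041,0],[0.007,0.041,0],[0.007,0.041,0],[0.007,0.041,0],[0.007,0.041,0],[0.007,0.041,0],[0.007,0.041,0],[0,0,0],[0,0,0],[0,0,0]], turn=[[0,0,0],[0,0,0],[0,0,-0.128],[0,0,-0.128],[0,0,-0.129],[0,0,-0.129],[0,0,-0.129],[0,0,0],[0,0,0],[0,0,0]], gripper=[1,1,1,1,1,1,1,1,1,1])

```text
time: 9.15
tool_pos: [0.5316, -0.0909, 0.2423]
tool_rot: [-3.141, 0.001, 0.453]
contact_force: [0.3, 0.4, -1.4]
opening: 0.01
```

```bash
python3 - <<'E'
from h import *
o=robot.observe();print(o['tool_pos'],o['tool_rot'])
w=read_camera('wrist');t=read_camera('top');s=read_camera('scene')
tp=o['tool_pos'];zc=tp[2]+.0134
C=fit([(w,wproj)],CAP,tp[0],tp[1],zc,np.radians(116),dyaw=.1);print('cap w',C)
P=fit([(w,wproj)],POT,.480,-.2145,0,np.radians(71),dyaw=.08);print('pot w',P)
print([(r['score'],watz(w,r['pixel'],.105)) for r in nets.tip_of(w,'neck_top')[:2]])
a=overlay(w,wproj,CAP,C,zc,90);b=overlay(w,wproj,POT,(.48,-.2145,71),0,70)
c=overlay(w,wproj,POT,P,0,70,(0,255,0))
save('ov3.png',np.hstack([a,b]));
E
```

```text
[ 0.53162419 -0.09091603  0.24234729] [-3.14052189e+00  7.08208510e-04  4.53382137e-01]
cap w [ 5.3130e-01 -9.0500e-02  1.1584e+02 -1.2010e+02]
pot w [   0.4744   -0.2155   68.41   -155.1   ]
[(0.74, array([ 0.4763, -0.217 ,  0.105 ]))]
```

View pics/ov3.png

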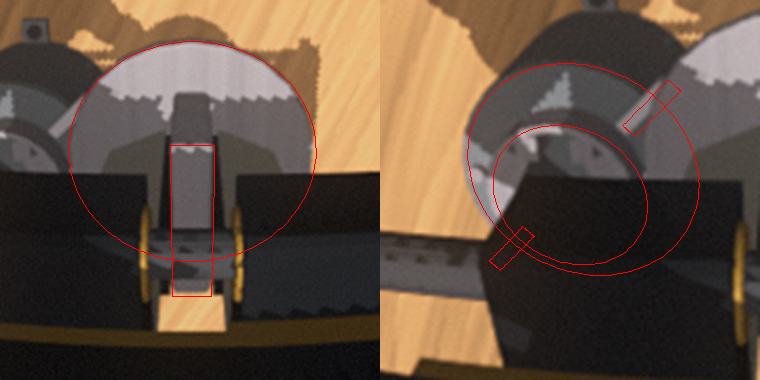

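The held cap's disc fits in the wrist view within 0.5 mm of the TCP, and its yaw is right. The pot is half hidden behind the gripper, so I'll pass beyond it for a clear look.

Emit:
carry_out(translation=[[-0.017,0.038,0],[-0.017,0.038,0],[-0.017,0.038,0],[-0.017,0.038,0],[-0.017,0.038,0],[-0.017,0.038,0],[0,0,0],[0,0,0],[0,0,0]], turn=[[0,0,0],[0,0,0],[0,0,0],[0,0,0],[0,0,0],[0,0,0],[0,0,0],[0,0,0],[0,0,0]], gripper=[1,1,1,1,1,1,1,1,1])

```text
time: 10.25
tool_pos: [0.5408, -0.3402, 0.2428]
tool_rot: [-3.141, -0.0, 0.455]
contact_force: [0.0, 0.3, -1.9]
opening: 0.0092
```

```bash
python3 - <<'E'
from h import *
o=robot.observe();print(o['tool_pos'],o['tool_rot'],o['qvel'])
w=read_camera('wrist');np.save('w.npy',w,allow_pickle=True)
P=fit([(w,wproj)],POT,.479,-.215,0,np.radians(71),dyaw=.08);print('pot w',P)
print([(r['score'],watz(w,r['pixel'],.105)) for r in nets.tip_of(w,'neck_top')[:2]])
save('ov4.png',np.hstack([overlay(w,wproj,POT,P,0,70),ortho(w,P[0],P[1],.105)]))
E
```

```text
[ 0.54079283 -0.34016578  0.24278186] [-3.14107883e+00 -1.03171339e-04  4.55030724e-01] [ 0.00941117 -0.00843486  0.00205314 -0.00306681 -0.00098952 -0.0032127 ]
pot w [ 4.768e-01 -2.168e-01  7.078e+01 -2.800e+02]
[(0.84, array([ 0.4744, -0.2175,  0.105 ]))]
```

View pics/ov4.png

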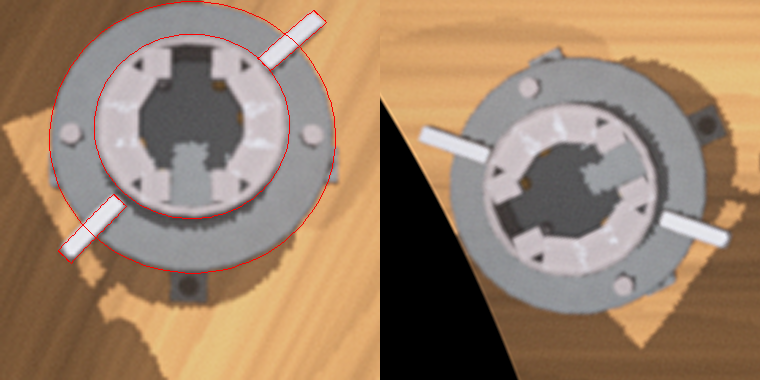

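The fit is excellent: ribs, neck and rim all match, with the pot at (0.4768, -0.2168) and its x axis at 70.8°. The entry line is therefore 115.8°, and the wing is already at about 116°. I'll move over the neck.

Emit:
carry_out(translation=[[-0.0008,-0.0346,0],[-0.0008,-0.0346,0],[-0.0008,-0.0346,0],[-0.0008,-0.0346,0],[0,0,0],[0,0,0],[0,0,0],[0,0,0]], turn=[[0,0,0],[0,0,0],[0,0,0],[0,0,0],[0,0,0],[0,0,0],[0,0,0],[0,0,0]], gripper=[1,1,1,1,1,1,1,1])

```text
time: 11.15
tool_pos: [0.4775, -0.2192, 0.2426]
tool_rot: [3.141, -0.0, 0.454]
contact_force: [-0.1, 0.4, -0.3]
opening: 0.0099
```

Emit:
carry_out(translation=[[0.0005,-0.002,0],[0,0,0.02],[0,0,0.02],[0,0,0.02],[0,0,0.02],[0,0,0.01],[0,0,0],[0,0,0]], turn=[[0,0,0],[0,0,0],[0,0,0],[0,0,0],[0,0,0],[0,0,0],[0,0,0],[0,0,0]], gripper=[1,1,1,1,1,1,1,1])

```text
time: 11.95
tool_pos: [0.477, -0.2169, 0.1532]
tool_rot: [3.141, -0.0, 0.454]
contact_force: [0.3, -0.1, -1.5]
opening: 0.0099
```

Emit:
carry_out(translation=[[0,0,0.006],[0,0,0.006],[0,0,0.006],[0,0,0.006],[0,0,0.004],[0,0,0]], turn=[[0,0,0],[0,0,0],[0,0,0],[0,0,0],[0,0,0],[0,0,0]], gripper=[1,1,1,1,1,1])

```text
time: 12.55
tool_pos: [0.4762, -0.2163, 0.124]
tool_rot: [-3.14, 0.001, 0.454]
contact_force: [-0.2, 0.6, -1.8]
opening: 0.0098
```

Emit:
carry_out(translation=[[0,0,0.004],[0,0,0.003],[0,0,0.002],[0,0,0.001],[0,0,0],[0,0,0]], turn=[[0,0,0],[0,0,0],[0,0,0],[0,0,0],[0,0,0],[0,0,0]], gripper=[1,1,1,1,1,1])

```text
time: 13.15
tool_pos: [0.4767, -0.2166, 0.1148]
tool_rot: [3.141, -0.0, 0.454]
contact_force: [0.3, -0.3, -1.0]
opening: 0.0099
```

Emit:
carry_out(translation=[[0,0,0.0006],[0,0,0.0006],[0,0,0],[0,0,0]], turn=[[0,0,0],[0,0,0],[0,0,0],[0,0,0]], gripper=[1,1,1,1])

```text
time: 13.55
tool_pos: [0.4767, -0.2166, 0.1146]
tool_rot: [3.141, -0.0, 0.454]
contact_force: [-3.2, 1.3, 7.7]
opening: 0.0098
```

Emit:
carry_out(translation=[[0,0,-0.0003],[0,0,0],[0,0,0],[0,0,0],[0,0,0],[0,0,0],[0,0,0],[0,0,0],[0,0,0],[0,0,0]], turn=[[0,0,0.09],[0,0,0.09],[0,0,0.09],[0,0,0.09],[0,0,0.09],[0,0,0.09],[0,0,0.09],[0,0,0.09],[0,0,0],[0,0,0]], gripper=[1,1,1,1,1,1,1,1,1,1])

```text
time: 14.55
tool_pos: [0.477, -0.2169, 0.1146]
tool_rot: [3.141, -0.002, -0.264]
contact_force: [-1.5, 0.1, 6.8]
opening: 0.0097
```

Next come the last 0.07 rad, then a check.

Emit:
carry_out(translation=[[0,0,0],[0,0,0],[0,0,0],[0,0,0]], turn=[[0,0,0.04],[0,0,0.03],[0,0,0],[0,0,0]], gripper=[1,1,1,1])

```text
time: 14.95
tool_pos: [0.4769, -0.2169, 0.1146]
tool_rot: [3.141, -0.001, -0.334]
contact_force: [-0.5, -0.0, 6.2]
opening: 0.0096
```

```bash
python3 - <<'E'
from h import *
o=robot.observe();print(o['tool_pos'],o['tool_rot'],o['torque'],o['contact_force'])
w=read_camera('wrist');s=read_camera('scene')
tp=o['tool_pos']
C=fit([(w,wproj)],CAP,tp[0],tp[1],.128,np.radians(71),dyaw=.15);print(C)
print('ribs',fit([(w,wproj)],POT,.4768,-.2168,0,np.radians(71),dx=.003,dyaw=.1))
a=overlay(w,wproj,CAP+[q-[0,0,.128] for q in POT[1:]],(.4768,-.2168,70.8),.128,100)
b=overlay(s,proj2,POT[2:],(.4768,-.2168,70.8),0,34)
save('end.png',np.hstack([a,b]))
E
```

```text
[ 0.4769326  -0.21692713  0.11462612] [ 3.14090297e+00 -1.47681710e-03 -3.33925384e-01] [0.04106411 0.31003315 0.01428731] [-0.48587302 -0.02394904  6.24095558]
[   0.4761   -0.2167   69.99   -109.    ]
ribs [   0.4764   -0.2164   70.55   -203.8   ]
```

View pics/end.png

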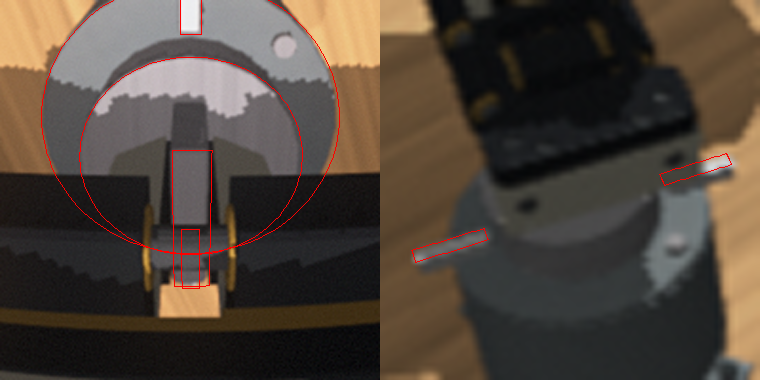

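The wing lines up with the visible rib at about (190,15), the stud is 45° away from it, and the disc sits on the neck. Handing in.

```bash
python3 -c "
from h import *
print(robot.hand_in());o=robot.observe();print(o['time'],o['tool_rot'],o['opening'])"
```

```text
the job is handed in; nothing more can be done
None
the job is handed in; nothing more can be done
```

I took the smallest cap out of the stand by its wing, put its pins through the pot's notches and set the disc on the neck. I then turned it 45° clockwise to the venting position and handed the job in at about 15 s, still gripping with 50 N and holding it there.

**Last checks:**
- **Alignment:** the wing measured between 70.0° (camera fit) and 70.9° (tool angle), against 70.6–70.8° for the ribs. It is 45° from entry, well short of the click at about 60°.
- **Seating:** the tool height of 0.1146 m is the height expected with the disc on the neck, and the cap pressed down with about 6–8 N. The final wrist picture agrees.
- **Follower spring:** this was not confirmed. The measured turning moment was only about 0.014 N m, below the 0.03–0.1 N m given for the spring, and the follower itself cannot be read.
- **Other things on the bench:** I felt no unexpected contact during the moves, but I took no separate final look at those things.
- **Earlier disagreement:** the first pot position estimates differed by up to about 7 mm. I settled this with a clear wrist view before lowering the cap, and it went in without resistance.

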